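# Shaft lock: turn the slotted disc, push the bar through

## Task

Lock the spindle of the small shaft lock in the fume hood: turn its slotted disc (the two upright pins are there to push against) until the slot lines up with the locking bar, then push the bar by its end plate straight through the disc and fully home, so that the plate meets the guide and the nose sits in the keeper on the far side. Push gently with the fingertips only, without gripping or lifting the bar or the disc, and leave the things standing round the lock as they are.

Things in the scene. Friction and masses are not known exactly. Their poses are not given: they have to be found in the camera images.
- lock_frame: Fixed frame of the shaft lock, an aluminium base plate 8 mm thick, 295 mm long (x -0.225 to 0.070), 100 mm wide round the disc, 56 mm wide under the bar. Origin on the worktop below the spindle axis; x axis = the direction in which the bar is pushed, z up. The bar lies on a rail (top z 0.022) along y = 0.
- lock_guide (a point): Middle of the guide block's rear end face, which the bar's end plate meets when home: frame x -0.096, z 0.028. The dark guide block with two steel straps over the bar runs 50 mm forward from here; 34 mm wide, top at z 0.041.
- lock_keeper (a point): Middle of the keeper, the small bridge on the far side of the disc that receives the bar: frame x 0.055 (0.048 to 0.062), 37 mm wide, top at z 0.041; this point at z 0.028.
- lock_disc (a joint): Angle of the slotted disc on its upright spindle, rad, growing counter-clockwise from above. The slot is lined up with the bar at 0 and equally at pi (any multiple of pi); starts between 0.45 and 2.69. Turns both ways (no stop within a full turn of 0 or pi) and stays where it is left (friction about 0.06 N m).
- disc_slot (a point): Centre of the disc's top face, on the spindle axis, z 0.036; x axis along the slot, y axis towards pin a. Steel disc, 80 mm diameter. The slot runs straight across through the middle, 16 mm wide, 14.5 mm deep, its mouths flared by 6 mm on each side.
- disc_pin_a (a point): Top centre of one of the disc's two upright steel pins: 10 mm diameter, 30 mm tall above the disc (top z 0.066, collar 14 mm wide and 3 mm high at its foot), 31 mm from the spindle axis, at right angles to the slot (disc +y). The disc is turned by pushing a pin sideways.
- disc_pin_b (a point): Top centre of the other pin, same shape, opposite pin a (disc -y).
- bar_plate (a point): Centre of the rear face of the locking bar's upright end plate, the face to push; x axis = push direction. Plate 44 mm wide, 8 mm thick, z 0.023 to 0.062 (this point z 0.052). When home this point is at frame x -0.104; at the start -0.220 to -0.213. A force of 1 to 5 N moves it; well under 40 N at the stop counts as gentle.
- bar_nose (a point): Tip of the bar's tapered nose (last 12 mm taper to 6 mm wide), z 0.028. Frame x -0.056 to -0.049 at the start (just short of the disc's rim), 0.060 when fully home inside the keeper.
- lock_bar: The locking bar: steel, 12 mm wide and high, 156 mm from its end plate's front face to its nose, about 0.3 kg, loose in its guide under the straps, slides with 1 to 2 N. Origin on its underside below the front face of the end plate; x axis towards the nose.
- by_vial_3: Bystander, loose, to be left alone: clear vial with red cap, 22 mm wide, 48 mm tall. Origin at the centre of its underside.
- by_red_vial: Bystander, loose, to be left alone: red-capped white vial, 27 mm wide, 53 mm tall. Origin at the centre of its underside.
- by_pipette_bulb: Bystander, loose, to be left alone: dark red rubber pipette bulb lying down, 52x87x53 mm. Origin at the centre of its underside.
- by_tape_white: Bystander, loose, to be left alone: roll of white tape lying flat, 80 mm wide, 18 mm high. Origin at the centre of its underside.
- by_joint_clip_1: Bystander, loose, to be left alone: orange open joint clip, 29x26x14 mm. Origin at the centre of its underside.
- by_erlenmeyer: Bystander, loose, to be left alone: small conical glass flask, 65 mm wide, 107 mm tall. Origin at the centre of its underside.

How it is judged:
By the outcome, as a careful person would: the job done as asked, in the order asked, and still so for the second after the job is handed in, with the robot touching nothing.
It also fails if it takes over 48 s, if anything falls off the work surface, if the arm or the gripper's body presses on something with over 40 N, if the wrist force passes 120 N, or if a joint passes its speed limit or range.

## Robot

A 6-joint arm with a two-finger parallel gripper is mounted at the origin on a cart in front of the work surface, level with it; the furniture and walls round the work are solid. World frame = base frame: x ahead of the robot, y to its left, z up, the work surface at z = 0. Lengths are in mm, angles in rad, forces in N, time in s.
With the tool pointing down it reaches from about 325 to 900 mm from the base axis. Payload 6.1 kg.
Tool frame: the origin (TCP) lies midway between the tips of the shut fingers; the grasp point (between the pads) lies 19 mm behind it; z points along the fingers, y is the line along which they close (so a half turn about z gives the same grasp; the last joint's range is limited). The gripper opens to 85 mm and grips with 20 to 120 N. Pads are 22 mm wide; open, the fingers measure 114 mm over their backs; the gripper's body (76 mm by 85 mm) begins 54 mm behind the grasp point. The pads swing forward as they close: fully open they stand 13 mm farther back than shut.
Start: joints at [1.193, 0.22, 1.526, -0, 1.395, -0.126], TCP at [155.716, 605.284, 231.3] pointing down, gripper open.
Joint ranges: [-2.98, 2.98], [-0.91, 2.08], [0.09, 2.57], [-1.24, 4.39], [0.2, 2.65], [-2.68, 2.68]. Speed limits (rad/s): [2.57, 2.57, 3.01, 3.14, 3.14, 3.14].

## Interface

Orientations are given as a unit quaternion [w, x, y, z].
In Python, from rig import env gives the robot as it stands.
- The arm moves only by the tool jog_arm, never from a script. Its argument "rows" is a list of rows, each a list of 6 numbers: the shift along the tool's x, y, z in mm, then the turn, a rotation vector about the tool's x, y, z in rad. In form: [[dx, dy, dz, ax, ay, az], ...]. A call has 1 to 8 rows; each row shifts and turns the commanded pose from where the row before left it, along the tool's axes as they then stand; what a row does not reach is not made up. A row lasts 1/12 s, in which the tool goes at most 41.7 mm and 7.16 degrees, less where a joint would pass 70% of its speed; a pose out of reach is approached as far as the arm can. A call with a gripper value outside its range is refused whole. "hand" is the finger opening in mm, from 0 to 85.4, set as the call begins (left out, the last holds). The fingers move at their own pace and stop on an object; "force" is the grip in N (left out, the last holds). Time passes only in rows, so rows that do not move let the fingers close. It gives the time, the measured TCP pose, the force, the opening and the grip force at its end, in the units of the state.
- env.get_obs(): the state, without advancing time (a new reading comes with each control period).
- env.capture(name): name is "scene" or "top" or "wrist"; returns (picture, depth): 480x640x3 uint8, red, green, blue; 480x640 float32, mm along the optical axis (not along the pixel's ray), 0 where there is no reading.
- env.get_calibration(name): a dict with "fx", "fy", "cx", "cy" (pixels), "R" (3x3) and "t" (3): a world point X has camera coordinates R X + t. Camera axes: x right, y down, z forward; pixel columns grow to the right and rows downward; lengths in mm; the calibration is good to about 2 mm. A picture is of the moment at which its call begins: read the wrist's pose just before it. get_calibration takes no time and is no camera call; for the wrist camera it gives the pose at the moment of the call.
- env.sign_off(): hands the job in; it is judged then, once.
The state is a dict: "time": time; "joint_positions": joint angles; "joint_vel": joint speeds; "joint_efforts": joint torques, N m; "ee_pos": TCP position; "tool_rot": TCP orientation; "ft_force": force on the tool from outside, world axes, zero at the start; "ft_torque": the same for the moment, N m; "finger_gap": finger opening in mm; "grasp_force": force on a finger pad.
Only numpy, scipy, OpenCV 4.12 (cv2) and the standard library are available. Lean on these libraries where they do the work, as an engineer would, in place of code of your own. Each camera call takes 0.05 s, during which the arm holds its last target. There are 200 camera calls.

## Working session

There is one attempt and no reset: what is moved stays moved. The work goes in short steps, Python scripts to look and compute and a tool call to move; the robot and the scene stay as the last step left them, time stands still between calls to the robot, and variables do not carry over. Pictures are saved under pics/ and viewed, at most 10 in all, crops included, and the job is handed in when it is done.

Besides the shell and the picture viewer there is one more tool, called after "Emit:" as name(argument=value, ...), one argument or row to a line, values as JSON. jog_arm: Moves the arm, as the interface text tells. Its arguments: {"type":"object","properties":{"rows":{"type":"array"},"hand":{"type":"number"},"force":{"type":"number"}},"required":["rows"]}

```bash
mkdir -p pics; ls
python3 - <<'E'
from rig import env
import cv2,numpy as np
o=env.get_obs();print(o['time'],o['ee_pos'],o['tool_rot'])
for n in ("top","scene"):
    p,d=env.capture(n);np.savez(f"pics/{n}.npz",p=p,d=d)
    cv2.imwrite(f"pics/{n}.png",p[:,:,::-1]);c=env.get_calibration(n);print(n,c)
E
```

```text
pics
0.0 [155.4988791  604.70690052 230.1689029 ] [-2.39918131e-04  1.25567251e-01  9.92084603e-01 -9.74015280e-04]
top {'fx': 492.1686663285248, 'fy': 492.1686663285248, 'cx': 323.25247734507064, 'cy': 234.61587408796314, 'R': array([[-0.02139874, -0.9997612 , -0.00443217],
       [-0.98892613,  0.0218176 , -0.14679612],
       [ 0.14685776,  0.00124183, -0.98915684]]), 't': array([-146.92717345,  551.17376399,  856.05331201])}
scene {'fx': 535.8595885653671, 'fy': 535.8595885653671, 'cx': 316.2952306118128, 'cy': 239.0535897703332, 'R': array([[-0.83602064, -0.54815076,  0.02449974],
       [-0.26145999,  0.35871923, -0.8960799 ],
       [ 0.48239835, -0.75554699, -0.44321617]]), 't': array([369.98288753, 284.5987419 , 499.11868111])}
```

View pics/top.png

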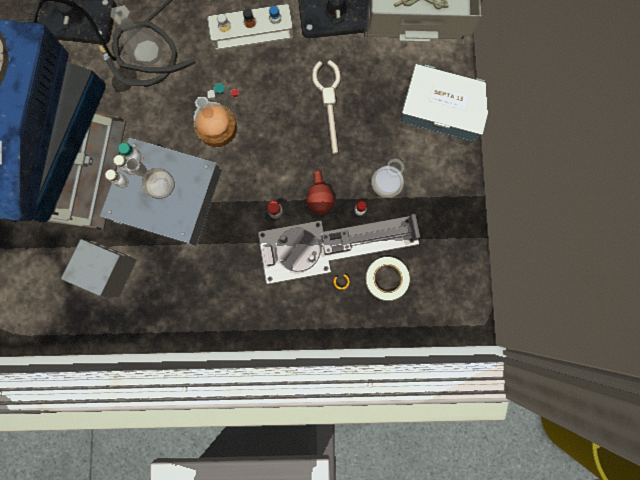

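View pics/scene.png

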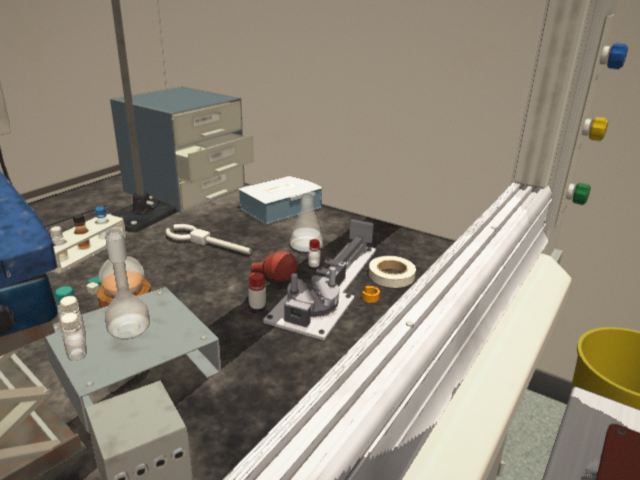

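The top view shows the lock: disc around (298,250), keeper on the left (268,255), end plate on the right (413,230). The bulb and vials are above it, the tape and clip below. A white sill runs along the front. I'll zoom in.

```bash
cat > h.py <<'E'
import numpy as np
def ray(c,u,v,z):
    d=c['R'].T@np.array([(u-c['cx'])/c['fx'],(v-c['cy'])/c['fy'],1]);o=-c['R'].T@c['t']
    return o+d*(z-o[2])/d[2]
def unproj(c,u,v,dep):
    return c['R'].T@(np.array([(u-c['cx'])/c['fx']*dep,(v-c['cy'])/c['fy']*dep,dep])-c['t'])
E
python3 - <<'E'
from rig import env
import cv2,numpy as np
from h import *
a=np.load('pics/top.npz');c=env.get_calibration('top')
cr=a['p'][195:305,245:435]
cv2.imwrite('pics/topz.png',cv2.resize(cr[:,:,::-1],None,fx=4.2,fy=4.2,interpolation=cv2.INTER_CUBIC))
for u,v in [(298,250),(413,230),(320,345),(320,360),(320,380),(320,400),(320,420),(480,360),(480,400),(290,237),(200,100),(240,470),(388,180),(600,300),(30,140)]:
    print(u,v,unproj(c,u,v,a['d'][v,u]).round())
E
```

```text
298 250 [ 522. -112.   27.]
413 230 [ 551. -321.   52.]
320 345 [ 348. -148.    1.]
320 360 [ 329. -149.   75.]
320 380 [ 307. -149.  150.]
320 400 [ 279. -149.  157.]
320 420 [ 215. -146.   -7.]
480 360 [ 329. -403.  127.]
480 400 [ 273. -391.  152.]
290 237 [545. -98.  39.]
200 100 [777.  50. 117.]
240 470 [134.  -2.  -1.]
388 180 [ 642. -278.   62.]
600 300 [ 418. -470.  364.]
30 140 [651. 239. 283.]
```

View pics/topz.png

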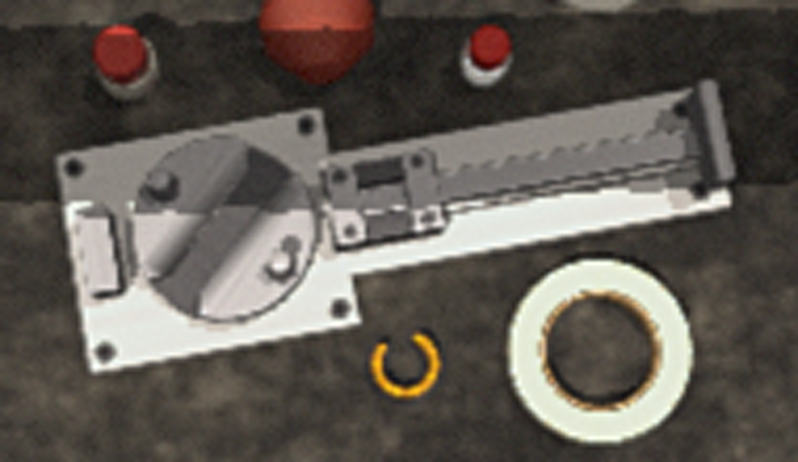

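The crop shows the disc at about (228,228) and the pins near (157,182) and (283,258). The slot runs lower-left to upper-right. The end plate is near (713,130) and the keeper near (98,250).

Run:
```python
from rig import env
from h import *
c=env.get_calibration('top')
g=lambda u,v,z:ray(c,245+u/4.2-.4,195+v/4.2-.4,z)[:2]
ang=lambda d:np.degrees(np.arctan2(d[1],d[0]))
e=[(92,374,360,322),(358,273,730,205),(55,155,322,108)]
for a,b,p,q in e: print('dir',ang(g(a,b,8)-g(p,q,8)))
for a,b,p,q in [(322,108,360,322),(55,155,92,374)]: print('perp',ang(g(a,b,8)-g(p,q,8)), np.linalg.norm(g(a,b,8)-g(p,q,8)))
C=g(228,228,36);print('C',C)
A=g(283,263,38);B=g(161,187,38);print('pins',A,B,(A+B)/2,np.linalg.norm(A-B),ang(A-B))
print('plate top',g(712,130,62)); print('keep', g(98,248,41))
# tcp targets: hover
```

```text
dir 99.73173554219736
dir 99.14030475655208
dir 98.86414321057742
perp 8.725755084370247 98.07679794506599
perp 9.343982461384137 99.9123526961925
C [ 523.18653803 -113.89317006]
pins [ 507.20996646 -137.53581288] [541.51038828 -85.14760581] [ 524.36017737 -111.34170934] 62.61823358964689 -123.21419476577904
plate top [ 557.37698908 -320.97925905]
keep [515.13726133 -57.98999639]
```

Emit:
jog_arm(
  rows=[
    [-23,-27,0,0,0,0],
    [-23,-27,0,0,0,0],
    [-23,-27,0,0,0,0],
    [-23,-27,0,0,0,0],
    [-23,-27,0,0,0,0],
    [-23,-27,0,0,0,0],
    [-23,-27,0,0,0,0],
    [-23,-27,0,0,0,0],
  ],
  hand=0,
  force=20,
)

```text
time: 0.77
ee_pos: [280.2, 348.5, 230.9]
tool_rot: [-0.0, 0.125, 0.992, -0.0]
ft_force: [1.5, -0.4, 0.3]
finger_gap: 0.3
grasp_force: 0.0
```

Emit:
jog_arm(
  rows=[
    [-23,-27,0,0,0,0],
    [-23,-27,0,0,0,0],
    [-23,-27,0,0,0,0],
    [-23,-27,0,0,0,0],
    [-23,-27,0,0,0,0],
    [-23,-27,0,0,0,0],
    [-23,-27,0,0,0,0],
    [-23,-27,0,0,0,0],
  ],
)

```text
time: 1.43
ee_pos: [404.6, 93.5, 231.2]
tool_rot: [0.0, 0.126, 0.992, 0.0]
ft_force: [0.8, 1.0, 0.5]
finger_gap: -0.0
grasp_force: 0.0
```

Emit:
jog_arm(
  rows=[
    [-23,-27,0,0,0,0],
    [-23,-27,0,0,0,0],
    [-23,-27,0,0,0,0],
    [-23,-27,0,0,0,0],
    [-23,-27,0,0,0,0],
    [-23,-27,0,0,0,0],
    [-23,-27,0,0,0,0],
    [-23,-27,0,0,0,0],
  ],
)

```text
time: 2.1
ee_pos: [529.0, -161.5, 230.7]
tool_rot: [-0.0, 0.126, 0.992, 0.0]
ft_force: [1.1, 0.2, -0.1]
finger_gap: -0.4
grasp_force: 0.0
```

Emit:
jog_arm(
  rows=[
    [0,0,0,0,0,0.12],
    [0,0,0,0,0,0.12],
    [0,0,0,0,0,0.12],
    [0,0,0,0,0,0.12],
    [0,0,0,0,0,0.12],
    [0,0,0,0,0,0.12],
    [0,0,0,0,0,0.12],
    [0,0,0,0,0,0.12],
  ],
)

```text
time: 2.77
ee_pos: [528.5, -159.7, 230.8]
tool_rot: [-0.001, 0.572, 0.82, -0.0]
ft_force: [-0.0, 0.7, 0.4]
finger_gap: 0.0
grasp_force: 0.0
```

Emit:
jog_arm(
  rows=[
    [0,0,0,0,0,0.1],
    [0,0,0,0,0,0.1],
    [0,0,0,0,0,0],
    [0,0,0,0,0,0],
  ],
)

```text
time: 3.1
ee_pos: [528.6, -159.7, 230.9]
tool_rot: [-0.0, 0.648, 0.762, -0.0]
ft_force: [-0.2, 0.3, 0.9]
finger_gap: -0.0
grasp_force: 0.0
```

Run:
```python
from rig import env
import cv2,numpy as np
c=env.get_calibration('wrist');p,d=env.capture('wrist')
np.savez("pics/w1.npz",p=p,d=d,**c);cv2.imwrite("pics/w1.png",p[:,:,::-1])
print(-c['R'].T@c['t'],c['R'].round(2),c['fx'])
```

```text
[517.41619786 -93.14267609 372.98087984] [[ 0.99  0.16 -0.  ]
 [ 0.16 -0.95  0.26]
 [ 0.04 -0.26 -0.96]] 406.32910128521803
```

View pics/w1.png

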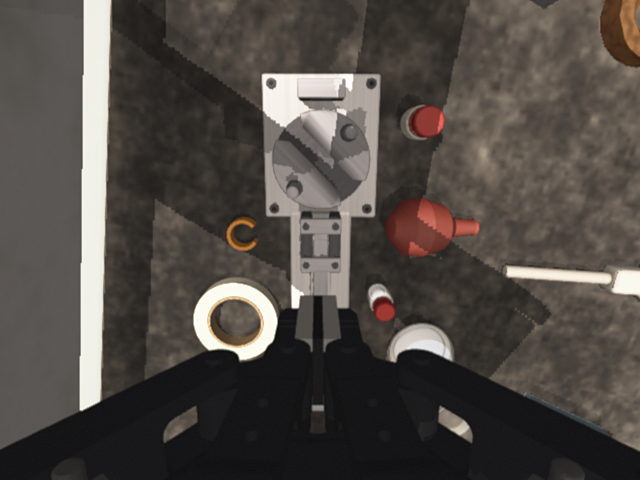

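The wrist view shows the lock with its axis straight up the image: disc at (321,158), pins at (294,186) and (349,131), keeper at (322,88), guide at (320,245). I'll zoom in to refine those.

Run:
```python
import cv2,numpy as np
p=np.load('pics/w1.npz')['p'][68:218,255:390]
cv2.imwrite('pics/w1z.png',cv2.resize(p[:,:,::-1],None,fx=4,fy=4,interpolation=cv2.INTER_CUBIC))
```

```text
(no output)
```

View pics/w1z.png

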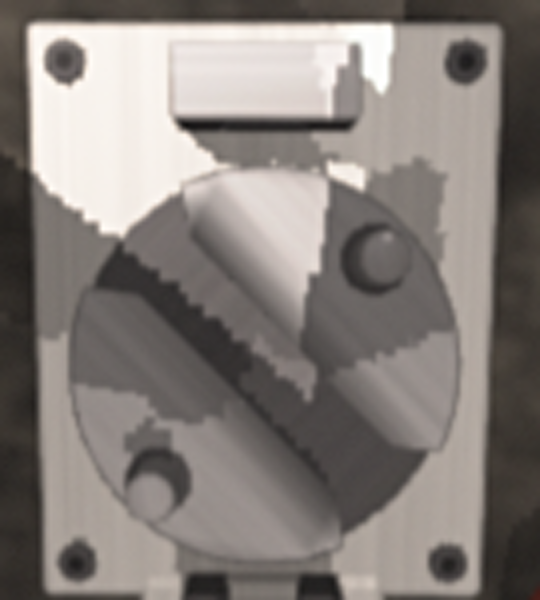

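Zoomed, the screws are at (64,61), (466,61), (76,562) and (447,563). The disc is at (265,365) and the pin tops at (152,494) and (383,255).

Run:
```python
from rig import env
from h import *
c=dict(np.load('pics/w1.npz'))
g=lambda u,v,z:ray(c,255+u/4-.375,68+v/4-.375,z)[:2]
ang=lambda d:np.degrees(np.arctan2(d[1],d[0]))
S=[g(64,61,8),g(466,61,8),g(76,562,8),g(447,563,8)]
f=[ang(S[0]-S[2]),ang(S[1]-S[3]),ang(S[1]-S[0])+90,ang(S[3]-S[2])+90];print('frame',f,[np.linalg.norm(x-y) for x,y in ((S[0],S[2]),(S[0],S[1]),(S[2],S[3]))])
C=g(265,365,36);A=g(152,494,66);B=g(383,255,66);print('C',C,(A+B)/2,np.mean(S,0),np.linalg.norm(A-B),ang(A-B))
a2=g(158,480,39);b2=g(375,258,39);print('collar',(a2+b2)/2,ang(a2-b2))
print('keeper',g(264,83,41),'guide front?')
# guide block axis from keeper & guide mid pixels
G=ray(c,320.5,245,41)[:2];K=g(265,83,41);print('axis',ang(K-G))
phi=np.radians(99.2);ex=np.array([np.cos(phi),np.sin(phi)]);ey=np.array([-ex[1],ex[0]])
Cm=(C+(A+B)/2)/2
for n,P in dict(A=A,B=B,K=K,G=G).items(): print(n,(P-Cm)@ex,(P-Cm)@ey)
o=env.get_obs();p=o['ee_pos'][:2];print('tcp',(p-Cm)@ex,(p-Cm)@ey,o['ee_pos'],o['tool_rot'])
```

```text
frame [np.float64(98.98917102386984), np.float64(98.93928963667015), np.float64(99.2594104282744), np.float64(99.11474674009034)] [np.float64(106.0296076968659), np.float64(84.23611007512991), np.float64(84.14288106328215)]
C [ 522.74832773 -110.09947312] [ 522.67579793 -110.68572515] [ 521.28903064 -102.44792893] 60.809027430620525 -125.26977585145674
collar [ 522.80876021 -111.12068541] -125.6232418442197
keeper [513.87238457 -57.82987473] guide front?
axis 99.24433693171312
A -21.98082897310133 21.382026492088798
B 21.413714483302783 -21.216699020163492
K 53.30006953296971 0.13094131866652603
G -70.69751938063322 0.03498881088461836
tcp -49.64762156197086 2.0028759937347944 [ 528.672672   -159.72178904  230.97203365] [-2.93827956e-04  6.47527537e-01  7.62041990e-01 -8.66626947e-05]
```

Emit:
jog_arm(
  rows=[
    [1,-12,25,0,0,0],
    [1,-13,30,0,0,0],
    [1,0,30,0,0,0],
    [0,0,30,0,0,0],
    [0,0,30,0,0,0],
    [0,0,25,0,0,0],
    [0,0,12,0,0,0],
    [0,0,0,0,0,0],
  ],
)

```text
time: 3.82
ee_pos: [501.2, -159.6, 46.1]
tool_rot: [-0.003, 0.648, 0.762, -0.001]
ft_force: [-1.2, -0.5, -0.7]
finger_gap: 0.3
grasp_force: 0.0
```

Emit:
jog_arm(
  rows=[
    [3,0,0,0,0,0],
    [3,0,0,0,0,0],
    [2,0,0,0,0,0],
    [2,0,0,0,0,0],
    [2,0,0,0,0,0],
    [0,0,0,0,0,0],
  ],
)

```text
time: 4.32
ee_pos: [502.1, -151.7, 51.3]
tool_rot: [0.002, 0.648, 0.762, -0.002]
ft_force: [-5.7, -11.0, 2.4]
finger_gap: 0.1
grasp_force: 4.7
```

Emit:
jog_arm(
  rows=[
    [2,0,0,0,0,0],
    [2,0,0,0,0,0],
    [2,0,0,0,0,0],
    [2,0,0,0,0,0],
    [0,0,0,0,0,0],
  ],
)

```text
time: 4.73
ee_pos: [500.7, -142.2, 50.7]
tool_rot: [0.001, 0.649, 0.761, -0.001]
ft_force: [-2.7, -4.0, 1.1]
finger_gap: 0.0
grasp_force: 1.9
```

Run:
```python
from rig import env
import cv2,numpy as np
c=env.get_calibration('wrist');p,d=env.capture('wrist')
np.savez("pics/w2.npz",p=p,d=d,**c);cv2.imwrite("pics/w2.png",p[:,:,::-1])
```

```text
(no output)
```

View pics/w2.png

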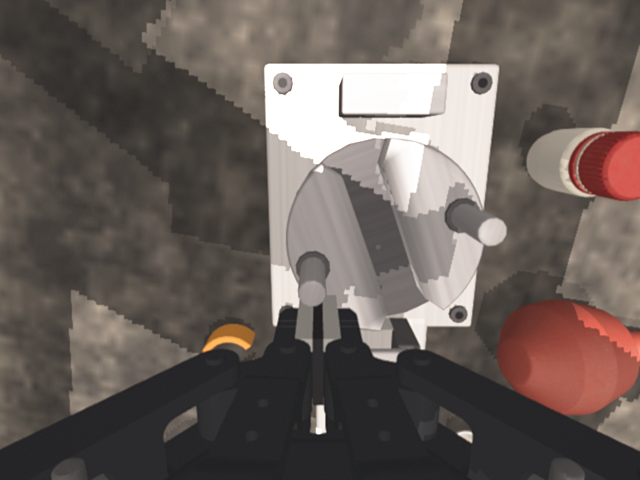

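The view shows the disc turned most of the way, slot about 20° off. Pin A's top is at (312,292) against the fingertip, pin B's top at (492,231).

```bash
cat >> h.py <<'E'
C0=np.array([522.7,-110.6]);phi=np.radians(99.1)
ex=np.array([np.cos(phi),np.sin(phi)]);ey=np.array([-ex[1],ex[0]])
fr=lambda P:np.array([(P[:2]-C0)@ex,(P[:2]-C0)@ey]).round(1)
E
python3 - <<'E'
from rig import env
from h import *
c=dict(np.load('pics/w2.npz'))
A=ray(c,312,292,66);B=ray(c,492,231,66);S1=ray(c,283,83,8);S2=ray(c,482,82.5,8)
d=fr(A)-fr(B);e=S2-S1
print(fr(A),fr(B),np.linalg.norm(d),'theta',np.degrees(np.arctan2(d[1],d[0]))-90,'frame',np.degrees(np.arctan2(e[1],e[0]))+90)
a=ray(c,314,268,39);b=ray(c,465,216,39);d=fr(a)-fr(b);print('collar',np.degrees(np.arctan2(d[1],d[0]))-90,fr(a),fr(b))
o=env.get_obs();print(fr(o['ee_pos']),o['ee_pos'],o['ft_force'])
E
```

```text
[-10.3  29. ] [ 10.6 -28.7] 61.36855872513221 theta 19.91131733273511 frame 99.25533174001966
collar 19.903749537307846 [-10.8  28.5] [ 10.2 -29.5]
[-27.7  26.5] [ 500.95859985 -142.13601223   50.73516949] [-2.37913836 -4.68950123  1.16674892]
```

Emit:
jog_arm(
  rows=[
    [2,0,0,0,0,0],
    [2,0,0,0,0,0],
    [2,0,0,0,0,0],
    [2,0,0,0,0,0],
    [1.5,0,0,0,0,0],
    [0,0,0,0,0,0],
    [0,0,0,0,0,0],
  ],
)

```text
time: 5.37
ee_pos: [499.4, -131.2, 49.4]
tool_rot: [0.0, 0.649, 0.761, 0.0]
ft_force: [0.1, -1.6, 0.8]
finger_gap: -0.1
grasp_force: 0.5
```

Run:
```python
from rig import env
import cv2
from h import *
c=env.get_calibration('wrist');p,d=env.capture('wrist')
np.savez("pics/w3.npz",p=p,d=d,**c);cv2.imwrite("pics/w3.png",p[:,:,::-1])
o=env.get_obs();print(fr(o['ee_pos']),o['ee_pos'],o['ft_force'])
```

```text
[-16.7  26.3] [ 499.33711674 -131.26276133   49.36204767] [ 0.56665213 -0.13132762 -0.22833245]
```

View pics/w3.png

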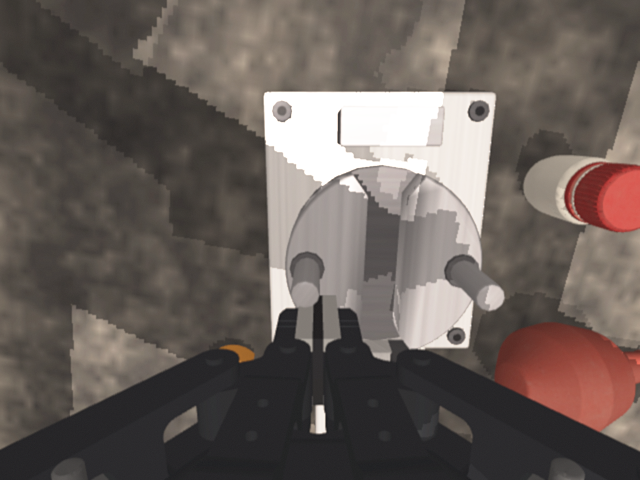

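The slot is now upright in the view, within about 1°: collars at (308,268) and (461,271), screws level. I'll back off, lift, and go behind the end plate.

Emit:
jog_arm(
  rows=[
    [-8,0,0,0,0,0],
    [-8,0,0,0,0,0],
    [0,0,-20,0,0,0],
    [0,0,-30,0,0,0],
    [-20,6,-20,0,0,0],
    [-30,10,0,0,0,0],
    [-30,10,0,0,0,0],
    [-30,0,0,0,0,0],
  ],
)

```text
time: 6.08
ee_pos: [546.5, -253.8, 120.2]
tool_rot: [0.001, 0.648, 0.761, 0.001]
ft_force: [0.6, -0.3, 0.1]
finger_gap: -0.1
grasp_force: 0.0
```

Emit:
jog_arm(
  rows=[
    [-30,0,0,0,0,0],
    [-30,0,0,0,0,0],
    [-30,0,0,0,0,0],
    [-12,0,0,0,0,0],
    [0,0,0,0,0,0],
    [0,0,0,0,0,0],
  ],
)

```text
time: 6.58
ee_pos: [560.3, -352.9, 118.5]
tool_rot: [-0.001, 0.649, 0.761, 0.0]
ft_force: [0.9, 0.2, 0.1]
finger_gap: -0.1
grasp_force: 0.0
```

Run:
```python
from rig import env
import cv2
from h import *
c=env.get_calibration('wrist');p,d=env.capture('wrist')
np.savez("pics/w4.npz",p=p,d=d,**c);cv2.imwrite("pics/w4.png",p[:,:,::-1])
o=env.get_obs();print(fr(o['ee_pos']),o['ee_pos'],o['ft_force'])
for n,P in dict(plate=-216*ex+C0,rearmin=-220*ex+C0).items():
    q=c['R']@np.r_[P,62]+c['t'];print(n,c['fx']*q[0]/q[2]+c['cx'],c['fy']*q[1]/q[2]+c['cy'])
```

```text
[-244.2    1. ] [ 560.32856175 -351.86330003  118.57370123] [-0.63144364 -0.19711247 -0.16549491]
plate 320.90357864133915 216.603409352066
rearmin 320.89875165899014 224.49836256638318
```

View pics/w4.png

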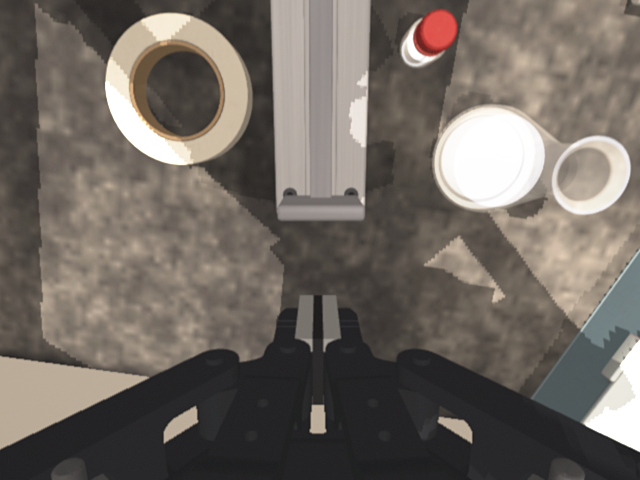

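The end plate's top is at (321,200) with its rear face near row 220, centred on the fingertips. The flask and tape are well clear. I'll descend and push.

Emit:
jog_arm(
  rows=[
    [0,0,25,0,0,0],
    [0,0,25,0,0,0],
    [0,0,20,0,0,0],
    [0,0,5,0,0,0],
    [5,0,0,0,0,0],
    [4,0,0,0,0,0],
    [3,0,0,0,0,0],
    [3,0,0,0,0,0],
  ],
)

```text
time: 7.3
ee_pos: [559.6, -337.9, 46.4]
tool_rot: [0.002, 0.648, 0.761, 0.0]
ft_force: [0.5, -4.1, 0.4]
finger_gap: 0.3
grasp_force: 1.8
```

Emit:
jog_arm(
  rows=[
    [3,0,0,0,0,0],
    [3,0,0,0,0,0],
    [3,0,0,0,0,0],
    [3,0,0,0,0,0],
  ],
)

```text
time: 7.63
ee_pos: [556.8, -326.3, 45.0]
tool_rot: [0.001, 0.649, 0.761, -0.0]
ft_force: [0.7, -2.8, 0.7]
finger_gap: 0.0
grasp_force: 1.0
```

Emit:
jog_arm(
  rows=[
    [4,0,0,0,0,0],
    [4,0,0,0,0,0],
    [4,0,0,0,0,0],
    [4,0,0,0,0,0],
    [4,0,0,0,0,0],
    [4,0,0,0,0,0],
  ],
)

```text
time: 8.13
ee_pos: [552.6, -301.8, 44.2]
tool_rot: [-0.0, 0.649, 0.761, -0.0]
ft_force: [-0.3, -1.4, 0.7]
finger_gap: -0.0
grasp_force: 0.9
```

Emit:
jog_arm(
  rows=[
    [4,0,0,0,0,0],
    [4,0,0,0,0,0],
    [4,0,0,0,0,0],
    [4,0,0,0,0,0],
    [4,0,0,0,0,0],
    [4,0,0,0,0,0],
  ],
)

```text
time: 8.63
ee_pos: [548.8, -278.1, 44.2]
tool_rot: [-0.0, 0.649, 0.761, -0.0]
ft_force: [0.8, -1.7, -0.6]
finger_gap: -0.1
grasp_force: 0.8
```

Emit:
jog_arm(
  rows=[
    [4,0,0,0,0,0],
    [4,0,0,0,0,0],
    [4,0,0,0,0,0],
    [4,0,0,0,0,0],
    [4,0,0,0,0,0],
    [4,0,0,0,0,0],
  ],
)

```text
time: 9.13
ee_pos: [545.0, -254.5, 44.2]
tool_rot: [-0.0, 0.649, 0.761, -0.0]
ft_force: [0.2, -2.3, 0.2]
finger_gap: 0.2
grasp_force: 0.7
```

Emit:
jog_arm(
  rows=[
    [4,0,0,0,0,0],
    [4,0,0,0,0,0],
    [4,0,0,0,0,0],
    [4,0,0,0,0,0],
    [3,0,0,0,0,0],
    [2,0,0,0,0,0],
    [2,0,0,0,0,0],
  ],
)

```text
time: 9.72
ee_pos: [541.6, -232.1, 44.5]
tool_rot: [0.0, 0.649, 0.761, -0.0]
ft_force: [0.7, -2.1, 0.4]
finger_gap: 0.1
grasp_force: 0.9
```

Emit:
jog_arm(
  rows=[
    [1,0,0,0,0,0],
    [1,0,0,0,0,0],
    [1,0,0,0,0,0],
    [1,0,0,0,0,0],
  ],
)

```text
time: 10.05
ee_pos: [540.9, -228.4, 44.4]
tool_rot: [0.0, 0.649, 0.761, -0.0]
ft_force: [0.2, -2.2, -0.2]
finger_gap: -0.1
grasp_force: 0.9
```

Position is now about -119; I'll step 1 mm at a time until it stops.

Emit:
jog_arm(
  rows=[
    [1,0,0,0,0,0],
    [1,0,0,0,0,0],
    [0,0,0,0,0,0],
  ],
)

```text
time: 10.3
ee_pos: [540.5, -226.2, 44.3]
tool_rot: [0.0, 0.649, 0.761, 0.0]
ft_force: [0.5, -0.4, 1.3]
finger_gap: 0.2
grasp_force: 0.7
```

Emit:
jog_arm(
  rows=[
    [1,0,0,0,0,0],
    [0,0,0,0,0,0],
  ],
)

```text
time: 10.47
ee_pos: [540.4, -225.4, 44.4]
tool_rot: [0.0, 0.649, 0.761, -0.0]
ft_force: [0.4, -1.3, 1.6]
finger_gap: 0.1
grasp_force: 1.2
```

Emit:
jog_arm(
  rows=[
    [1,0,0,0,0,0],
    [0,0,0,0,0,0],
  ],
)

```text
time: 10.63
ee_pos: [540.5, -225.4, 44.4]
tool_rot: [0.001, 0.649, 0.761, -0.0]
ft_force: [0.4, -5.5, -1.4]
finger_gap: -0.3
grasp_force: 3.0
```

Emit:
jog_arm(
  rows=[
    [1,0,0,0,0,0],
    [0,0,0,0,0,0],
    [0,0,0,0,0,0],
  ],
)

```text
time: 10.88
ee_pos: [540.5, -225.3, 44.5]
tool_rot: [0.002, 0.649, 0.761, -0.001]
ft_force: [1.2, -9.3, -1.8]
finger_gap: -0.2
grasp_force: 4.6
```

Run:
```python
from rig import env
import cv2
from h import *
c=env.get_calibration('wrist');p,d=env.capture('wrist')
cv2.imwrite("pics/w5.png",p[:,:,::-1])
o=env.get_obs();print(fr(o['ee_pos']),o['ft_force'])
```

```text
[-116.1    0.6] [ 1.54286326 -9.54682979 -2.71338688]
```

View pics/w5.png

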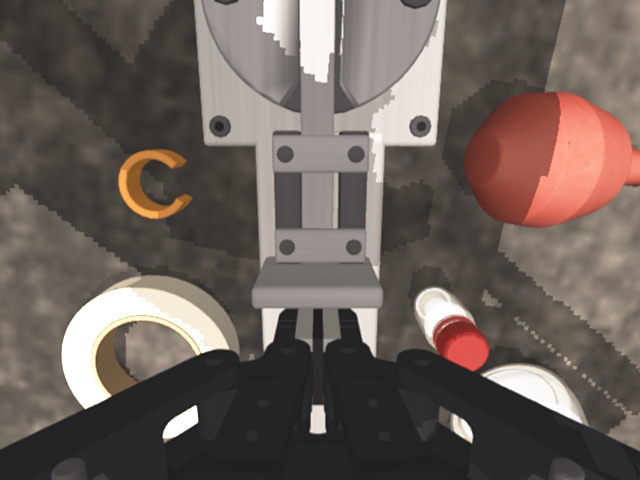

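The plate at (318,283) sits against the guide, the bar runs through the slot, and the push has stalled at 9.5 N, so it is home. I'll retreat.

Emit:
jog_arm(
  rows=[
    [-5,0,0,0,0,0],
    [-8,0,0,0,0,0],
    [-7,0,0,0,0,0],
    [0,0,-20,0,0,0],
    [0,0,-35,0,0,0],
    [0,0,-40,0,0,0],
    [0,0,-40,0,0,0],
    [0,0,-25,0,0,0],
  ],
)

```text
time: 11.6
ee_pos: [544.5, -244.0, 208.9]
tool_rot: [0.002, 0.649, 0.761, 0.001]
ft_force: [0.6, -0.0, 0.3]
finger_gap: -0.2
grasp_force: 0.0
```

Emit:
jog_arm(
  rows=[
    [0,0,0,0,0,0],
    [0,0,0,0,0,0],
    [0,0,0,0,0,0],
  ],
)

```text
time: 11.85
ee_pos: [542.7, -242.9, 203.3]
tool_rot: [-0.001, 0.649, 0.761, 0.0]
ft_force: [-0.3, 0.3, 0.0]
finger_gap: 0.0
grasp_force: 0.0
```

Run:
```python
from rig import env
import cv2
p,d=env.capture('wrist');t,_=env.capture('top')
im=p[0:360,150:500]
cv2.imwrite("pics/w6.png",cv2.resize(im[:,:,::-1],None,fx=1.6,fy=1.6))
```

```text
(no output)
```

View pics/w6.png

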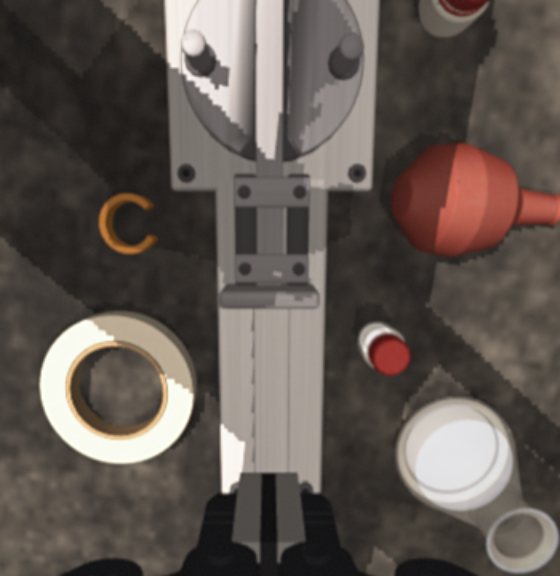

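The plate at (269,296) is flush with the guide, the bar is straight through the slot, and the objects around the lock are undisturbed.

```bash
python3 -c "
from rig import env
print(env.sign_off())"
```

```text
the job is handed in; nothing more can be done
None
```

The shaft lock is locked and handed in: I turned the disc to within about 1° of the bar and pushed the bar until it stopped with its plate against the guide, peaking at about 10 N; the nose in the keeper was not in the last view, and the surrounding objects in that view looked undisturbed.

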